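Open the safety cap of a developer jar

TASK

Open the white jar with the blue band: squeeze the two white side tabs of its red safety cap inward and, keeping them squeezed, turn the cap counter-clockwise (seen from above) until you feel it come up against its stop, without forcing it against the stop or tugging at a cap that is still locked. Then lift the cap off the neck and set it down gently, the right way up, on the floor of the black developing tray, and let go. Leave the bottles, the pigment tub, the film can and the funnel where they stand.

Things in the scene. Friction and masses are not known exactly. Their poses are not given: they have to be found in the camera images.
- jar: White jar with a blue band, clamped upright in a dark round holder (112 mm across) bolted to the bench; it cannot move. Origin: centre of the holder's underside on the bench, z up. Shoulder at 75 mm height; on it a collar ring, 56 mm inside, 68 mm outside, top at 83 mm, with gaps at the jar's +y and -y sides where the feet of the cap's tabs sit and lock the cap.
- jar_mouth (a point): Centre of the top of the jar's neck (28 mm across), 101 mm above the bench, hidden in the cap at first. Lugs on the neck hold the cap down until it is turned 0.4 to 1.5 rad counter-clockwise to a hidden springy stop, different on each jar; it lifts free only within 0.1 rad of where the stop is first felt. Turning meets under 0.15 N m before the stop; the stop shows at 0.2 to 0.3 N m, and over 0.45 N m may break it.
- cap: Red round safety cap, 44 mm across, 28 mm tall, loose, about 84 g with its tabs. Origin: centre of its underside (77 mm above the bench when on the jar), z up along its axis; tabs at its +y and -y sides. About 1.5 mm of play on the neck, sideways and upward. Taken off, it stands flat on its underside.
- cap_grip (a point): Point on the cap's axis midway up the tabs' gripping faces, 24 mm above the cap's underside. The tabs are upright white plates 18 mm wide (along the cap's x), outer faces 63 mm apart at rest, 51 mm squeezed fully, from 7 to 35 mm above the cap's underside. Squeeze along the cap's y, fingertips at least 85 mm above the bench to clear the collar.
- tab_left (a joint): Inward travel in m of the tab at the cap's +y side, sprung outward: 0 at rest, 0.006 fully in; it clears the collar from about 0.0045. 2.4 N at rest, 10 N fully in.
- tab_right (a joint): The same for the tab at the cap's -y side.
- dev_tray: Black open developing tray, 212 x 282 mm (x, y), 69 mm tall, loose, 0.8 kg. Origin: centre of its underside. Flat floor 3 mm thick, free floor 166 x 236 mm between walls 66 mm high.
- amber_2: Large brown bottle with a black cap, 48 mm across, 105 mm tall; origin at the centre of its underside. Leave alone.
- amber_0: Smaller brown bottle with a black cap, 40 mm across, 88 mm tall; origin at the centre of its underside. Leave alone.
- pigment_tub: Pigment tub with a black lid, 56 mm across, 52 mm tall; origin at the centre of its underside. Leave alone.
- film_can: Pale film can with a grey lid, 35 mm across, 51 mm tall; origin at the centre of its underside. Leave alone.
- funnel: White funnel standing mouth down, 57 mm across, 55 mm tall; origin at the centre of its underside. Leave alone.
Things that resemble listed ones, but are neither listed nor needed, are in the scene too. There is more than one size of the cap; the job needs the smaller. What is shaped like the jar but yellow is not meant.

How it is judged:
By the outcome, as a careful person would: the job done as asked, in the order asked, and still so for the second after the job is handed in, with the robot touching nothing.
It also fails if it takes over 72 s, if anything falls off the work surface, if the arm or the gripper's body presses on something with over 40 N, if the wrist force passes 120 N, or if a joint passes its speed limit or range.

ROBOT

A 6-joint arm with a two-finger parallel gripper is mounted at the origin on a cart in front of the work surface, level with it; the furniture and walls round the work are solid. World frame = base frame: x ahead of the robot, y to its left, z up, the work surface at z = 0. Lengths are in m, angles in degrees, forces in N, time in s.
With the tool pointing down it reaches from about 0.3 to 0.75 m from the base axis. Payload 8.5 kg.
Tool frame: the origin (TCP) lies midway between the tips of the shut fingers; the grasp point (between the pads) lies 19 mm behind it (pinch_z is the distance from the TCP to the grasp point, in m); z points along the fingers, y is the line along which they close (so a half turn about z gives the same grasp; the last joint's range is limited). The gripper opens to 85 mm and grips with 20 to 120 N. Pads are 22 mm wide; open, the fingers measure 114 mm over their backs; the gripper's body (76 mm by 85 mm) begins 54 mm behind the grasp point. The pads swing forward as they close: fully open they stand 13 mm farther back than shut.
Start: joints at [-76.679, 21.807, 74.336, -0, 83.858, -12.336], TCP at [0.238, -0.496, 0.231] pointing down, gripper open.
Joint ranges: [-178.18, 178.18], [-50.72, 133.34], [12.68, 142.11], [-81.47, 261.47], [9.98, 163.14], [-165.26, 165.26]. Speed limits (degrees/s): [136.94, 136.94, 180, 180, 180, 180].

INTERFACE

Orientations are given as [roll, pitch, yaw] about the fixed x, y, z axes, in that order (R = Rz(yaw) Ry(pitch) Rx(roll)).
In Python, from cell import get_state, capture, job_done, pinch_z gives the robot as it stands.
- The arm moves only by the tool jog_arm, never from a script. Its arguments are lists of equal length, an entry for each row: "angular": the turn, a rotation vector about the world's x, y, z in degrees, a list of three; "dp": the shift along the world's x, y, z in cm, a list of three; "hand": the closure, from 0 (fully open) to 1 (shut). A call has exactly 5 rows; each row shifts and turns the commanded pose from where the row before left it; what a row does not reach is not made up. A row lasts 1/10 s, in which the tool goes at most 50 mm and 8.59 degrees, less where a joint would pass 70% of its speed; a pose out of reach is approached as far as the arm can. A call is refused whole if a number of a shift passes 5 or a number of a turn 8.59, either way. A call with a gripper value outside its range is refused whole. The fingers move at their own pace and stop on an object; "grip_force" is the grip in N (left out, the last holds). Time passes only in rows, so rows that do not move let the fingers close, or fill a call up. It gives the time, the measured TCP pose, the force, the opening and the grip force at its end, in the units of the state.
- get_state(): the state, without advancing time (a new reading comes with each control period).
- capture(name): name is "scene" or "top" or "wrist"; returns a dict with "img" (480x640x3 uint8, blue, green, red), "K" (3x3 intrinsics, pixels), "cam_to_world" (4x4, takes a point from camera to world coordinates); the wrist camera has in their place "mount" (4x4, takes a point from camera to tool coordinates, whose origin is the TCP and whose axes are the flange's). Camera axes: x right, y down, z forward; pixel columns grow to the right and rows downward; lengths in m; the calibration is good to about 2 mm. A picture is of the moment at which its call begins: read the wrist's pose just before it. There is no depth.
- job_done(): hands the job in; it is judged then, once.
The state is a dict: "clock": time; "q": joint angles; "dq": joint speeds; "joint_torque": joint torques, N m; "position": TCP position; "orientation": TCP orientation; "contact_force": force on the tool from outside, world axes, zero at the start; "torque": the same for the moment, N m; "gripper_width": opening from 0.0 (shut) to 1.0 (fully open); "finger_force": force on a finger pad.
Only numpy, scipy, OpenCV 4.12 (cv2) and the standard library are available. Lean on these libraries where they do the work, as an engineer would, in place of code of your own. Each camera call takes 0.05 s, during which the arm holds its last target. There are 200 camera calls.

## Working session

There is one attempt and no reset: what is moved stays moved. The work goes in short steps, Python scripts to look and compute and a tool call to move; the robot and the scene stay as the last step left them, time stands still between calls to the robot, and variables do not carry over. Pictures are saved under pics/ and viewed, at most 10 in all, crops included, and the job is handed in when it is done.

Besides the shell and the picture viewer there is one more tool, called after "Call:" in YAML: its name, and indented under it one key for each argument. jog_arm: Moves the arm, as the interface text tells. Its arguments: {"type":"object","properties":{"angular":{"type":"array","items":{"type":"array","items":{"type":"number"}}},"dp":{"type":"array","items":{"type":"array","items":{"type":"number"}}},"hand":{"type":"array","items":{"type":"number"}},"grip_force":{"type":"number"}},"required":["angular","dp","hand"]}

```bash
ls; mkdir -p pics; python3 - <<'E'
from cell import *
import cv2,numpy as np,pickle
print(get_state(),pinch_z)
d={}
for n in("scene","top","wrist"):
    c=capture(n);d[n]=c;cv2.imwrite(f"pics/{n}0.png",c["img"]);print({k:np.round(v,3).tolist() for k,v in c.items() if k!="img"})
pickle.dump(d,open("c0.pkl","wb"))
E
```

```text
pics
{'clock': 0.0, 'q': array([-7.66800241e+01,  2.18392733e+01,  7.43836471e+01,  3.18110408e-04,
        8.38569831e+01, -1.23361261e+01]), 'dq': array([ 0.08676006, -0.01718999,  0.11434681, -0.02187545, -0.03518342,
       -0.06061472]), 'joint_torque': array([ 3.54500999e-04, -4.48456657e+01, -2.31279320e+01, -1.61214216e-04,
        4.74910907e-03, -2.54042624e-05]), 'position': array([ 0.23806223, -0.495495  ,  0.23073438]), 'orientation': array([-1.79922009e+02, -1.73800266e-02,  2.56560559e+01]), 'contact_force': array([-0.0717508 , -0.90390824, -1.02295232]), 'torque': array([0.02592289, 0.03664743, 0.05350299]), 'finger_force': 0.0, 'gripper_width': 0.9969692293536239} 0.0187
{'K': [[475.864, 0.0, 313.663], [0.0, 475.864, 231.512], [0.0, 0.0, 1.0]], 'cam_to_world': [[-0.799, -0.305, 0.518, 0.048], [-0.601, 0.414, -0.683, 0.665], [-0.007, -0.858, -0.514, 0.597], [0.0, 0.0, 0.0, 1.0]]}
{'K': [[558.763, 0.0, 315.048], [0.0, 558.763, 242.829], [0.0, 0.0, 1.0]], 'cam_to_world': [[0.003, -0.998, 0.06, 0.493], [-1.0, -0.004, -0.013, -0.005], [0.013, -0.06, -0.998, 1.181], [0.0, 0.0, 0.0, 1.0]]}
{'K': [[408.984, 0.0, 332.093], [0.0, 408.984, 241.999], [0.0, 0.0, 1.0]], 'mount': [[0.0, -0.949, -0.315, 0.081], [1.0, 0.0, 0.0, 0.001], [-0.0, -0.315, 0.949, -0.142], [0.0, 0.0, 0.0, 1.0]]}
```

View pics/scene0.png

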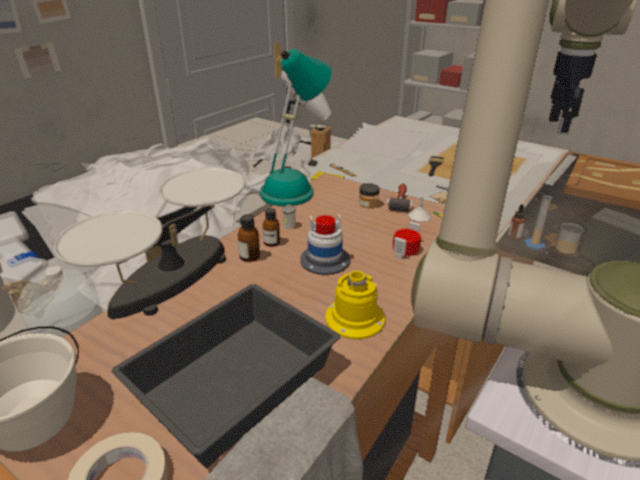

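View pics/top0.png

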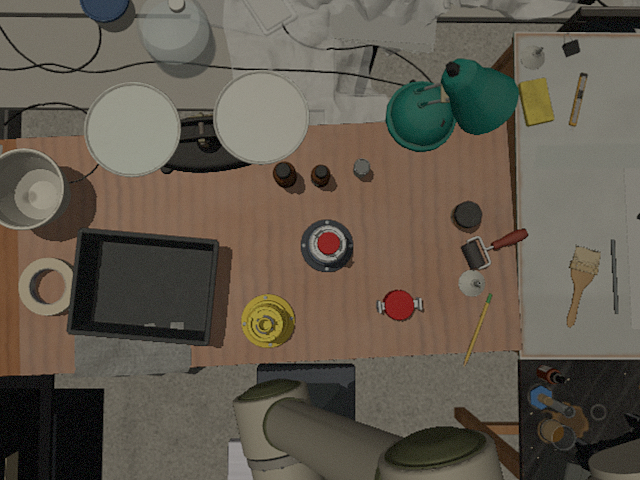

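The first picture shows the white, blue-banded jar with its red cap at (325,225). The yellow jar is at (357,300) and a loose red cap at (407,243). The top view shows the same things at (328,244), (268,322) and (400,305), with the tray around (143,287).

Possible mix-ups, in top-view pixels:
- (328,244): red cap on the white/blue jar. This is the one I choose.
- (400,305): the larger loose red cap.
- (268,322): the yellow jar.

Next I'll measure it and check the choice in one close crop.

```bash
cat > h.py <<'E'
import numpy as np,cv2
from scipy.spatial.transform import Rotation as R
def ray(c,uv,T=None):
    T=c["cam_to_world"] if T is None else T
    d=T[:3,:3]@np.linalg.solve(c["K"],[uv[0],uv[1],1]); return T[:3,3],d
def onz(c,uv,z,T=None):
    o,d=ray(c,uv,T); return o+d*(z-o[2])/d[2]
def wristT(s,c):
    T=np.eye(4);T[:3,:3]=R.from_euler('xyz',s["orientation"],degrees=True).as_matrix();T[:3,3]=s["position"];return T@c["mount"]
def proj(c,p,T=None):
    T=c["cam_to_world"] if T is None else T
    q=c["K"]@(T[:3,:3].T@(np.array(p)-T[:3,3]));return q[:2]/q[2]
def red(img):
    h=cv2.cvtColor(img,cv2.COLOR_BGR2HSV);return (((h[...,0]<8)|(h[...,0]>172))&(h[...,1]>150)&(h[...,2]>60)).astype(np.uint8)
def blobs(m,a=40):
    n,l,s,c=cv2.connectedComponentsWithStats(m);return [(s[i].tolist(),c[i]) for i in range(1,n) if s[i][4]>a]
E
python3 - <<'E'
from h import *
import pickle
d=pickle.load(open("c0.pkl","rb"))
for n in("top","scene"):
    for b in blobs(red(d[n]["img"])): print(n,b, onz(d[n],b[1],.105).round(4))
c=d["top"]
g=cv2.cvtColor(c["img"],cv2.COLOR_BGR2GRAY)
for uv in [(80,230),(218,240),(209,344),(68,333)]: print(onz(c,uv,.069).round(3))
for uv in [(99,236),(208,247),(203,333)]: print(onz(c,uv,.003).round(3))
A=cv2.resize(c["img"][200:290,285:375],(540,540),interpolation=cv2.INTER_CUBIC)
B=cv2.resize(d["scene"]["img"][205:275,290:360],(540,540),interpolation=cv2.INTER_CUBIC)[:, :256]
B=cv2.resize(d["scene"]["img"][205:275,298:352],(256,540),interpolation=cv2.INTER_CUBIC)
cv2.imwrite("pics/crop.png",np.hstack([A,B]))
E
```

```text
top ([493, 230, 34, 17, 110], array([510.00909091, 235.75454545])) [ 0.5734 -0.3977  0.105 ]
top ([318, 232, 22, 23, 379], array([328.13456464, 242.88390501])) [ 0.5581 -0.0446  0.105 ]
top ([383, 290, 31, 30, 717], array([398.63319386, 304.61785216])) [ 0.4398 -0.1803  0.105 ]
scene ([416, 0, 31, 22, 340], array([432.37058824,   8.43823529])) [ 2.0404 -3.7686  0.105 ]
scene ([441, 66, 20, 20, 221], array([450.68325792,  76.36199095])) [ 0.8536 -1.396   0.105 ]
scene ([399, 185, 7, 12, 57], array([401.8245614 , 189.96491228])) [ 0.491  -0.2624  0.105 ]
scene ([315, 215, 20, 19, 331], array([324.95770393, 224.11782477])) [ 0.5429 -0.026   0.105 ]
scene ([393, 228, 28, 29, 454], array([409.5154185 , 240.12555066])) [ 0.3739 -0.0729  0.105 ]
[0.584 0.447 0.069]
[0.565 0.173 0.069]
[0.36  0.188 0.069]
[0.381 0.465 0.069]
[0.577 0.434 0.003]
[0.555 0.205 0.003]
[0.375 0.213 0.003]
```

View pics/crop.png

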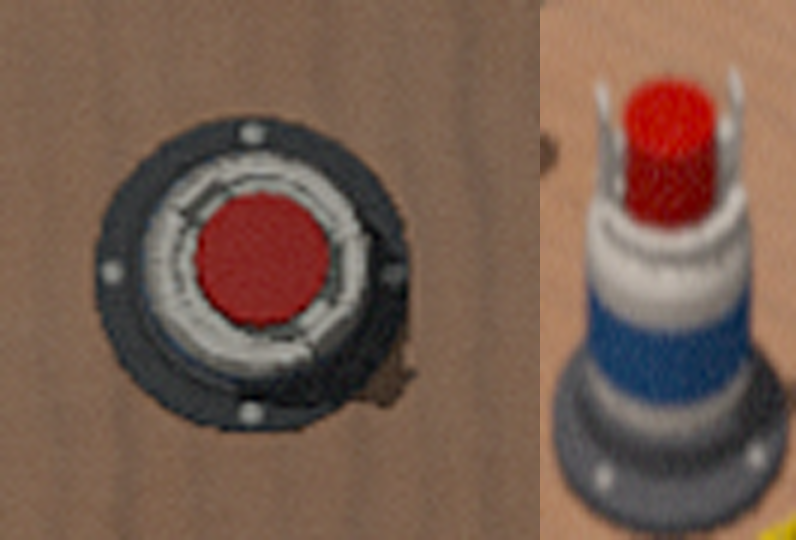

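The crop confirms the choice: a white jar with a blue band and a red cap, with the tabs running upper-left to lower-right (about (205,200) and (305,340) in the crop). That puts the tab axis at about 33° in the world frame. I'll move above it for a wrist look.

Call:
jog_arm:
  angular:
    - [0,0,8.1]
    - [0,0,8.1]
    - [0,0,8.1]
    - [0,0,8.1]
    - [0,0,8.1]
  dp:
    - [2.67,3.75,0]
    - [2.67,3.75,0]
    - [2.67,3.75,0]
    - [2.67,3.75,0]
    - [2.67,3.75,0]
  hand: [0,0,0,0,0]

```text
clock: 0.65
position: [0.3723, -0.3066, 0.2312]
orientation: [-180.0, -0.0, 66.5]
contact_force: [0.8, -1.0, 0.1]
gripper_width: 1.001
finger_force: 0.0
```

Call:
jog_arm:
  angular:
    - [0,0,8.1]
    - [0,0,8.1]
    - [0,0,8.1]
    - [0,0,8.1]
    - [0,0,8.1]
  dp:
    - [2.67,3.75,0]
    - [2.67,3.75,0]
    - [2.67,3.75,0]
    - [2.67,3.75,0]
    - [2.67,3.75,0]
  hand: [0,0,0,0,0]

```text
clock: 1.15
position: [0.5059, -0.1189, 0.2312]
orientation: [-180.0, -0.0, 107.0]
contact_force: [-0.6, -0.3, 0.2]
gripper_width: 0.999
finger_force: 0.0
```

Call:
jog_arm:
  angular:
    - [0,0,8.1]
    - [0,0,8.1]
    - [0,0,0]
    - [0,0,0]
    - [0,0,0]
  dp:
    - [2.67,3.75,0]
    - [2.67,3.75,0]
    - [0,0,0]
    - [0,0,0]
    - [0,0,0]
  hand: [0,0,0,0,0]

```text
clock: 1.65
position: [0.5581, -0.0465, 0.2312]
orientation: [-180.0, -0.0, 122.8]
contact_force: [0.1, 0.5, -0.5]
gripper_width: 0.999
finger_force: 0.0
```

```bash
python3 - <<'E'
from h import *
from cell import *
import pickle
s=get_state();c=capture("wrist");T=wristT(s,c);pickle.dump((s,c),open("w1.pkl","wb"))
print(s["clock"],s["position"],s["orientation"],s["q"].round(1))
for b in blobs(red(c["img"])): print(b,onz(c,b[1],.105,T))
cv2.imwrite("pics/w1.png",c["img"])
E
```

```text
1.65 [ 0.55807033 -0.04646037  0.23116785] [-1.79965859e+02 -1.57347135e-02  1.22757792e+02] [-16.9  22.8  72.7  -0.   84.5 -49.6]
([302, 190, 62, 66, 3223], array([332.7244803 , 222.90474713])) [ 0.55582665 -0.04247034  0.105     ]
([92, 230, 84, 69, 4283], array([132.79103432, 263.96054168])) [ 0.4539018  -0.14368319  0.105     ]
```

View pics/w1.png

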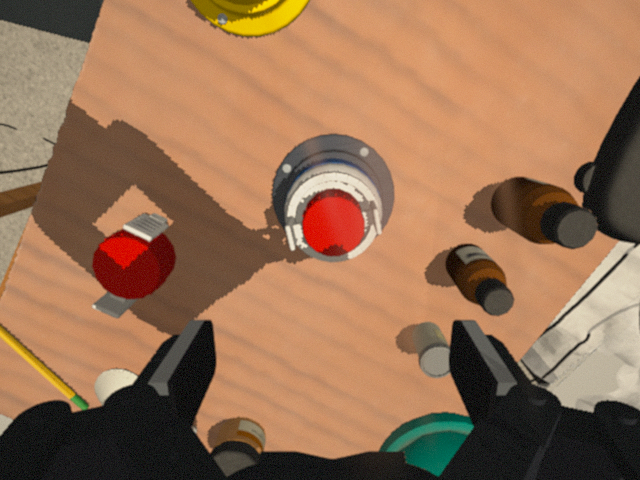

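The wrist picture shows the cap at (333,224). Its tabs stand at about (293,228) on the left and (373,213) on the right, and the collar's dark gaps are near them. I'll enlarge this to measure the tab angle.

```bash
python3 - <<'E'
from h import *
import pickle
s,c=pickle.load(open("w1.pkl","rb"));T=wristT(s,c)
im=c["img"][160:270,268:400]
cv2.imwrite("pics/w1c.png",cv2.resize(im,None,fx=6,fy=5.45,interpolation=cv2.INTER_CUBIC))
m=red(c["img"]);l=max((k for k in cv2.findContours(m,0,1)[0] if 290<k[:,0,0].mean()<370),key=len)
print(cv2.fitEllipse(l),cv2.minEnclosingCircle(l))
E
```

```text
((332.7322082519531, 222.83128356933594), (61.23984146118164, 65.37586212158203), 176.6880340576172) ((332.9522399902344, 222.55575561523438), 33.112823486328125)
```

View pics/w1c.png

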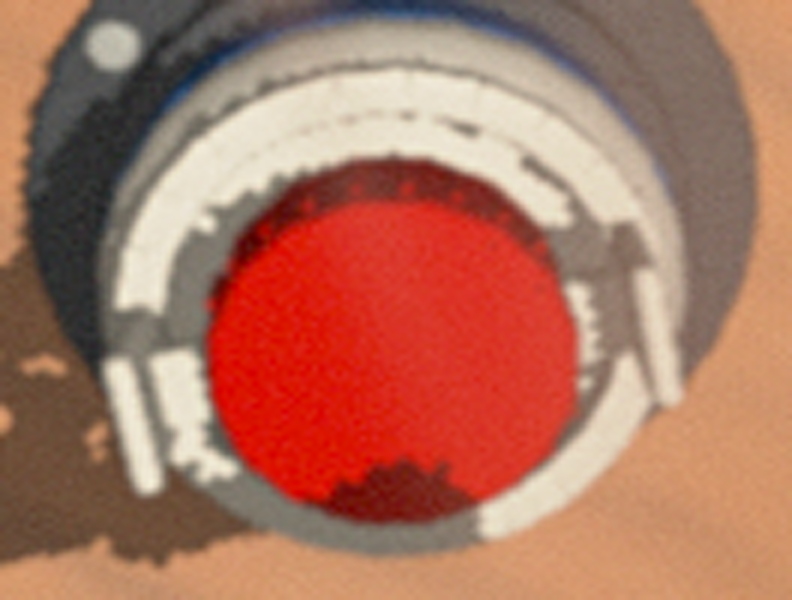

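The crop shows the left tab's top edge running from (107,362) to (148,490) and the right tab's from (643,265) to (674,400). The centre of the cap's top disc is at about (392,360).

```bash
python3 - <<'E'
from h import *
import pickle
s,c=pickle.load(open("w1.pkl","rb"));T=wristT(s,c)
P=lambda u,v,z:onz(c,(u/6+268,v/5.45+160),z,T)[:2]
l1,l2,r1,r2=P(107,362,.112),P(148,490,.112),P(643,265,.112),P(674,400,.112)
L,Rr=(l1+l2)/2,(r1+r2)/2
print("tabs",L,Rr,np.linalg.norm(L-Rr),"centre",(L+Rr)/2,"axis",np.degrees(np.arctan2(*(Rr-L)[::-1])))
for a,b in((l1,l2),(r1,r2)): print(np.linalg.norm(b-a),np.degrees(np.arctan2(*(b-a)[::-1])))
print("disc",P(392,360,.105))
d=pickle.load(open("c0.pkl","rb"))
m=blobs(red(d["top"]["img"]));print("top",onz(d["top"],(328.3,243),.105))
print("scene",onz(d["scene"],(325,222),.105))
E
```

```text
tabs [ 0.53606652 -0.06556121] [ 0.57912944 -0.02368454] 0.060067215391046855 centre [ 0.55759798 -0.04462288] axis 44.19986713023765
0.017015295006654656 -43.522868437636546
0.017427114073662556 -43.928139999196055
disc [ 0.55738158 -0.04411786]
top [ 0.55787794 -0.04491827  0.105     ]
scene [ 0.5479239  -0.03314286  0.105     ]
```

The numbers agree with the description: tabs 60 mm apart, 17 mm wide, cap centre (0.5577, -0.0446), tab axis about 45°. So I need yaw 135. I'll rotate, then descend.

Call:
jog_arm:
  angular:
    - [0,0,4.1]
    - [0,0,4.1]
    - [0,0,4.1]
    - [0,0,0]
    - [0,0,0]
  dp:
    - [-0.04,0.19,-2]
    - [0,0,-2]
    - [0,0,-2]
    - [0,0,-2]
    - [0,0,0]
  hand: [0,0,0,0,0]

```text
clock: 2.2
position: [0.5566, -0.0447, 0.1493]
orientation: [-179.9, -0.2, 135.0]
contact_force: [-0.3, 0.1, -0.2]
gripper_width: 1.003
finger_force: 0.0
```

Call:
jog_arm:
  angular:
    - [0,0,0]
    - [0,0,0]
    - [0,0,0]
    - [0,0,0]
    - [0,0,0]
  dp:
    - [0,0,-2]
    - [0,0,-2]
    - [0,0,-1.7]
    - [0,0,-1]
    - [0,0,0]
  hand: [0,0,0,0,0]
  grip_force: 30

```text
clock: 2.7
position: [0.5578, -0.0443, 0.0841]
orientation: [-180.0, -0.1, 135.1]
contact_force: [0.8, 0.8, 0.5]
gripper_width: 0.999
finger_force: 0.0
```

```bash
cat > st.py <<'E'
from cell import *
import numpy as np,time
t=[];f=[]
for i in range(4):
    s=get_state();t.append(s["torque"]);f.append(s["contact_force"])
    if i<3: capture("wrist")
print(round(s["clock"],2),s["position"].round(4),s["orientation"].round(2),"q6",s["q"][5].round(1),"w",round(s["gripper_width"],3),"ff",s["finger_force"])
print("tz",np.round([x[2] for x in t],3),"mean",np.mean(t,0).round(3),"F",np.mean(f,0).round(2))
E
python3 st.py; python3 -c "
from cell import *;import cv2
cv2.imwrite('pics/w2.png',capture('wrist')['img'][100:480])"
```

```text
2.85 [ 0.5587 -0.0442  0.0855] [1.7995e+02 9.0000e-02 1.3514e+02] q6 -61.8 w 0.998 ff 0.0
tz [-0.031 -0.001 -0.013 -0.018] mean [ 0.033 -0.007 -0.016] F [0.29 0.31 0.11]
```

View pics/w2.png

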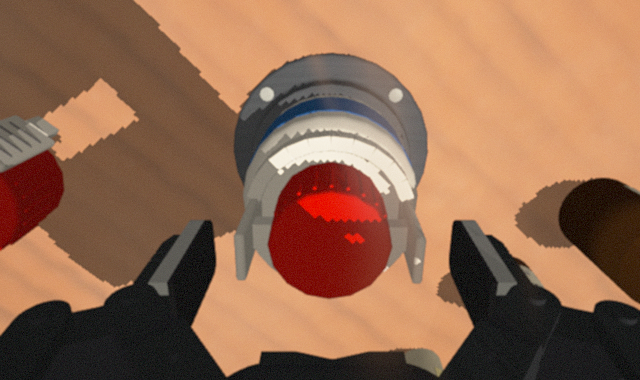

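The cap sits centred between the fingers: tabs at x≈240 and 420, fingertips at 212 and 455. I'll squeeze.

Call:
jog_arm:
  angular:
    - [0,0,0]
    - [0,0,0]
    - [0,0,0]
    - [0,0,0]
    - [0,0,0]
  dp:
    - [0,0,0]
    - [0,0,0]
    - [0,0,0]
    - [0,0,0]
    - [0,0,0]
  hand: [1,1,1,1,1]
  grip_force: 30

```text
clock: 3.4
position: [0.5586, -0.0441, 0.0858]
orientation: [180.0, 0.1, 135.2]
contact_force: [-3.3, -0.4, 10.2]
gripper_width: 0.584
finger_force: 30.1
```

Call:
jog_arm:
  angular:
    - [0,0,0]
    - [0,0,0]
    - [0,0,0]
    - [0,0,0]
    - [0,0,0]
  dp:
    - [0,0,0]
    - [0,0,0]
    - [0,0,0]
    - [0,0,0]
    - [0,0,0]
  hand: [1,1,1,1,1]

```text
clock: 3.9
position: [0.5586, -0.044, 0.0858]
orientation: [180.0, 0.1, 135.2]
contact_force: [-2.6, 0.3, 10.1]
gripper_width: 0.576
finger_force: 30.1
```

```bash
python3 st.py
```

```text
4.05 [ 0.5586 -0.044   0.0858] [1.7996e+02 1.1000e-01 1.3515e+02] q6 -61.8 w 0.583 ff 30.112107396125793
tz [-0.083 -0.117 -0.04  -0.012] mean [-0.008  0.49  -0.063] F [-2.51  0.14 10.54]
```

The tabs are fully in (about 50 mm). The pads' forward swing leaves a 10 N push down, so I'll relieve a little of it and begin the turn. The stop cannot come before 23°.

Call:
jog_arm:
  angular:
    - [0,0,0]
    - [0,0,0]
    - [0,0,1]
    - [0,0,1]
    - [0,0,1]
  dp:
    - [0,0,0.1]
    - [0,0,0]
    - [0,0,0]
    - [0,0,0]
    - [0,0,0]
  hand: [1,1,1,1,1]

```text
clock: 4.55
position: [0.5585, -0.0439, 0.086]
orientation: [180.0, 0.1, 138.2]
contact_force: [-0.1, -0.1, 5.9]
gripper_width: 0.58
finger_force: 33.1
```

```bash
python3 st.py
```

```text
4.7 [ 0.5585 -0.044   0.086 ] [1.7997e+02 7.0000e-02 1.3816e+02] q6 -64.8 w 0.583 ff 33.06250333786011
tz [-0.002 -0.068 -0.003  0.025] mean [-0.051  0.134 -0.012] F [-0.61 -0.26  5.89]
```

Call:
jog_arm:
  angular:
    - [0,0,1]
    - [0,0,2]
    - [0,0,2]
    - [0,0,2]
    - [0,0,1]
  dp:
    - [0,0,0.1]
    - [0,0,0]
    - [0,0,0]
    - [0,0,0]
    - [0,0,0]
  hand: [1,1,1,1,1]

```text
clock: 5.2
position: [0.5579, -0.0439, 0.086]
orientation: [-180.0, -0.0, 146.2]
contact_force: [-0.2, -1.0, -0.9]
gripper_width: 0.581
finger_force: 31.5
```

```bash
python3 st.py
```

```text
5.35 [ 0.558  -0.0439  0.0861] [-1.7999e+02 -2.0000e-02  1.4613e+02] q6 -72.7 w 0.577 ff 31.295776963233948
tz [ 0.054 -0.029 -0.037 -0.006] mean [-0.174  0.048 -0.004] F [ 0.04 -0.86 -0.92]
```

Call:
jog_arm:
  angular:
    - [0,0,2]
    - [0,0,2]
    - [0,0,2]
    - [0,0,2]
    - [0,0,1]
  dp:
    - [0,0,0]
    - [0,0,0]
    - [0,0,0]
    - [0,0,0]
    - [0,0,0]
  hand: [1,1,1,1,1]

```text
clock: 5.85
position: [0.558, -0.0437, 0.0862]
orientation: [180.0, -0.0, 155.2]
contact_force: [-0.6, 0.7, -0.5]
gripper_width: 0.58
finger_force: 31.3
```

```bash
python3 st.py; python3 -c "
from cell import *;import cv2
cv2.imwrite('pics/w3.png',capture('wrist')['img'][100:480])"
```

```text
6.0 [ 0.5581 -0.0438  0.0862] [ 1.8000e+02 -1.0000e-02  1.5511e+02] q6 -81.7 w 0.576 ff 31.2643164396286
tz [ 0.024  0.006 -0.012  0.005] mean [-0.06   0.017  0.006] F [-0.33 -0.06 -0.69]
```

View pics/w3.png

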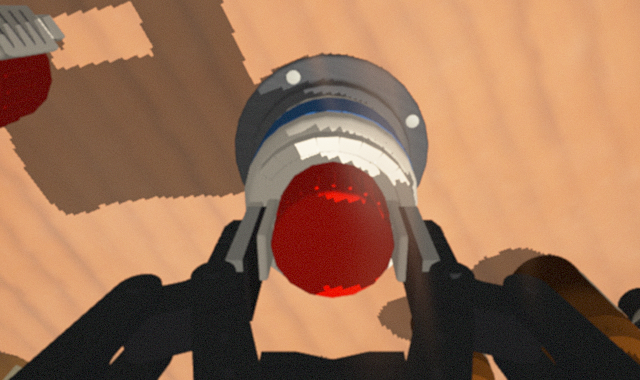

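The tabs sit flat in the pads at x≈245 and 418 and turn with the tool, with no torque yet. From here I go in 3° steps.

Call:
jog_arm:
  angular:
    - [0,0,1]
    - [0,0,1]
    - [0,0,1]
    - [0,0,0]
    - [0,0,0]
  dp:
    - [0,0,0]
    - [0,0,0]
    - [0,0,0]
    - [0,0,0]
    - [0,0,0]
  hand: [1,1,1,1,1]

```text
clock: 6.55
position: [0.5582, -0.0438, 0.0863]
orientation: [180.0, 0.0, 158.2]
contact_force: [-0.4, -0.4, -1.2]
gripper_width: 0.578
finger_force: 31.3
```

```bash
python3 st.py
```

```text
6.7 [ 0.5582 -0.0439  0.0863] [180.     0.   158.15] q6 -84.8 w 0.581 ff 31.29743993282318
tz [ 0.027  0.046 -0.021 -0.049] mean [-0.001 -0.002  0.001] F [-0.15 -0.45 -0.28]
```

Call:
jog_arm:
  angular:
    - [0,0,1]
    - [0,0,1]
    - [0,0,1]
    - [0,0,0]
    - [0,0,0]
  dp:
    - [0,0,0]
    - [0,0,0]
    - [0,0,0]
    - [0,0,0]
    - [0,0,0]
  hand: [1,1,1,1,1]

```text
clock: 7.2
position: [0.5581, -0.0439, 0.0863]
orientation: [-180.0, 0.0, 161.2]
contact_force: [0.1, 0.1, -1.2]
gripper_width: 0.579
finger_force: 31.3
```

```bash
python3 st.py
```

```text
7.35 [ 0.5581 -0.0438  0.0863] [-180.     -0.    161.16] q6 -87.8 w 0.577 ff 31.29337191581726
tz [ 0.019  0.047  0.013 -0.043] mean [ 0.01  -0.017  0.009] F [ 0.06 -0.05 -0.67]
```

Call:
jog_arm:
  angular:
    - [0,0,1]
    - [0,0,1]
    - [0,0,1]
    - [0,0,0]
    - [0,0,0]
  dp:
    - [0,0,0]
    - [0,0,0]
    - [0,0,0]
    - [0,0,0]
    - [0,0,0]
  hand: [1,1,1,1,1]

```text
clock: 7.85
position: [0.5581, -0.0438, 0.0863]
orientation: [180.0, 0.0, 164.2]
contact_force: [-0.8, -0.9, -0.5]
gripper_width: 0.577
finger_force: 31.3
```

```bash
python3 st.py
```

```text
8.0 [ 0.5581 -0.0439  0.0863] [-180.     -0.    164.15] q6 -90.8 w 0.576 ff 31.290834546089172
tz [ 0.012 -0.043  0.016  0.026] mean [-0.002 -0.01   0.003] F [-0.13 -0.32 -0.77]
```

Call:
jog_arm:
  angular:
    - [0,0,1]
    - [0,0,1]
    - [0,0,1]
    - [0,0,0]
    - [0,0,0]
  dp:
    - [0,0,0]
    - [0,0,0]
    - [0,0,0]
    - [0,0,0]
    - [0,0,0]
  hand: [1,1,1,1,1]

```text
clock: 8.5
position: [0.5581, -0.0439, 0.0863]
orientation: [180.0, -0.0, 167.1]
contact_force: [-0.2, -1.2, -0.9]
gripper_width: 0.578
finger_force: 31.3
```

```bash
python3 st.py
```

```text
8.65 [ 0.5581 -0.0439  0.0863] [180.     0.   167.15] q6 -93.8 w 0.576 ff 31.289384365081787
tz [-0.069  0.065 -0.067  0.036] mean [ 0.007 -0.024 -0.009] F [-0.25 -0.   -0.66]
```

Call:
jog_arm:
  angular:
    - [0,0,1]
    - [0,0,1]
    - [0,0,1]
    - [0,0,0]
    - [0,0,0]
  dp:
    - [0,0,0]
    - [0,0,0]
    - [0,0,0]
    - [0,0,0]
    - [0,0,0]
  hand: [1,1,1,1,1]

```text
clock: 9.15
position: [0.5581, -0.0438, 0.0863]
orientation: [-180.0, 0.0, 170.2]
contact_force: [-0.0, 0.2, 0.3]
gripper_width: 0.577
finger_force: 31.3
```

```bash
python3 st.py
```

```text
9.3 [ 0.5581 -0.0438  0.0863] [180.    -0.   170.15] q6 -96.8 w 0.581 ff 31.287553310394287
tz [-0.029  0.029  0.04  -0.01 ] mean [ 0.001 -0.005  0.007] F [-0.02 -0.02 -0.83]
```

Call:
jog_arm:
  angular:
    - [0,0,1]
    - [0,0,1]
    - [0,0,1]
    - [0,0,0]
    - [0,0,0]
  dp:
    - [0,0,0]
    - [0,0,0]
    - [0,0,0]
    - [0,0,0]
    - [0,0,0]
  hand: [1,1,1,1,1]

```text
clock: 9.8
position: [0.5581, -0.0438, 0.0863]
orientation: [-180.0, 0.0, 173.2]
contact_force: [0.8, 0.2, -1.2]
gripper_width: 0.58
finger_force: 31.3
```

```bash
python3 st.py
```

```text
9.95 [ 0.5581 -0.0439  0.0863] [-180.     -0.    173.15] q6 -99.8 w 0.576 ff 31.28643035888672
tz [ 0.019  0.002  0.005 -0.023] mean [-0.016 -0.013  0.001] F [ 0.41 -0.03 -1.12]
```

Call:
jog_arm:
  angular:
    - [0,0,1]
    - [0,0,1]
    - [0,0,1]
    - [0,0,0]
    - [0,0,0]
  dp:
    - [0,0,0]
    - [0,0,0]
    - [0,0,0]
    - [0,0,0]
    - [0,0,0]
  hand: [1,1,1,1,1]

```text
clock: 10.45
position: [0.5581, -0.0439, 0.0863]
orientation: [-180.0, -0.0, 176.2]
contact_force: [-1.1, 0.8, -1.5]
gripper_width: 0.581
finger_force: 31.3
```

```bash
python3 st.py
```

```text
10.6 [ 0.5581 -0.0439  0.0863] [180.     0.   176.15] q6 -102.8 w 0.579 ff 31.28687560558319
tz [ 0.001 -0.042 -0.019  0.009] mean [ 0.015 -0.019 -0.013] F [-0.2  -0.08 -0.83]
```

Call:
jog_arm:
  angular:
    - [0,0,1]
    - [0,0,1]
    - [0,0,1]
    - [0,0,0]
    - [0,0,0]
  dp:
    - [0,0,0]
    - [0,0,0]
    - [0,0,0]
    - [0,0,0]
    - [0,0,0]
  hand: [1,1,1,1,1]

```text
clock: 11.1
position: [0.5581, -0.0439, 0.0863]
orientation: [-180.0, -0.0, 179.2]
contact_force: [0.5, 1.3, -0.3]
gripper_width: 0.578
finger_force: 31.3
```

```bash
python3 st.py
```

```text
11.25 [ 0.5582 -0.0439  0.0863] [-180.      0.    179.15] q6 -105.8 w 0.578 ff 31.28660559654236
tz [ 0.016  0.003 -0.064  0.021] mean [ 0.007 -0.013 -0.006] F [-0.12  0.67 -0.91]
```

Call:
jog_arm:
  angular:
    - [0,0,1]
    - [0,0,1]
    - [0,0,1]
    - [0,0,0]
    - [0,0,0]
  dp:
    - [0,0,0]
    - [0,0,0]
    - [0,0,0]
    - [0,0,0]
    - [0,0,0]
  hand: [1,1,1,1,1]

```text
clock: 11.75
position: [0.5581, -0.0438, 0.0863]
orientation: [-180.0, 0.0, -177.8]
contact_force: [0.5, 0.3, -1.5]
gripper_width: 0.581
finger_force: 31.3
```

```bash
python3 st.py
```

```text
11.9 [ 0.5581 -0.0439  0.0863] [-180.      0.   -177.85] q6 -108.8 w 0.583 ff 31.285770535469055
tz [-0.023 -0.019 -0.004 -0.036] mean [-0.01   0.008 -0.021] F [ 0.29  0.22 -0.88]
```

Call:
jog_arm:
  angular:
    - [0,0,1]
    - [0,0,1]
    - [0,0,1]
    - [0,0,0]
    - [0,0,0]
  dp:
    - [0,0,0]
    - [0,0,0]
    - [0,0,0]
    - [0,0,0]
    - [0,0,0]
  hand: [1,1,1,1,1]

```text
clock: 12.4
position: [0.5581, -0.0439, 0.0863]
orientation: [180.0, -0.0, -174.8]
contact_force: [0.6, 0.0, -0.9]
gripper_width: 0.581
finger_force: 31.3
```

```bash
python3 st.py
```

```text
12.55 [ 0.5581 -0.0439  0.0863] [-180.      0.   -174.85] q6 -111.8 w 0.582 ff 31.285763382911682
tz [-0.002  0.074 -0.003 -0.046] mean [0.027 0.011 0.006] F [-0.06 -0.38 -0.85]
```

Call:
jog_arm:
  angular:
    - [0,0,1]
    - [0,0,1]
    - [0,0,1]
    - [0,0,0]
    - [0,0,0]
  dp:
    - [0,0,0]
    - [0,0,0]
    - [0,0,0]
    - [0,0,0]
    - [0,0,0]
  hand: [1,1,1,1,1]

```text
clock: 13.05
position: [0.5581, -0.0439, 0.0863]
orientation: [-180.0, 0.0, -171.8]
contact_force: [-0.3, 0.4, -1.3]
gripper_width: 0.576
finger_force: 31.3
```

```bash
python3 st.py
```

```text
13.2 [ 0.5581 -0.0439  0.0863] [-180.     -0.   -171.85] q6 -114.8 w 0.583 ff 31.28565788269043
tz [ 0.001 -0.032  0.003 -0.042] mean [-0.011  0.014 -0.018] F [-0.28  0.27 -1.26]
```

Call:
jog_arm:
  angular:
    - [0,0,1]
    - [0,0,1]
    - [0,0,1]
    - [0,0,0]
    - [0,0,0]
  dp:
    - [0,0,0]
    - [0,0,0]
    - [0,0,0]
    - [0,0,0]
    - [0,0,0]
  hand: [1,1,1,1,1]

```text
clock: 13.7
position: [0.5581, -0.0439, 0.0863]
orientation: [-180.0, 0.0, -168.8]
contact_force: [-0.2, -0.5, -1.2]
gripper_width: 0.583
finger_force: 31.3
```

```bash
python3 st.py
```

```text
13.85 [ 0.5581 -0.0439  0.0863] [ 180.     -0.   -168.85] q6 -117.8 w 0.579 ff 31.28536283969879
tz [-0.001 -0.057 -0.001  0.022] mean [-0.001 -0.017 -0.009] F [-0.1  -0.18 -0.72]
```

Call:
jog_arm:
  angular:
    - [0,0,1]
    - [0,0,1]
    - [0,0,1]
    - [0,0,0]
    - [0,0,0]
  dp:
    - [0,0,0]
    - [0,0,0]
    - [0,0,0]
    - [0,0,0]
    - [0,0,0]
  hand: [1,1,1,1,1]

```text
clock: 14.35
position: [0.5581, -0.0439, 0.0863]
orientation: [-180.0, 0.0, -165.8]
contact_force: [0.8, 0.0, -0.9]
gripper_width: 0.583
finger_force: 31.3
```

```bash
python3 st.py
```

```text
14.5 [ 0.5581 -0.0439  0.0863] [ 180.     -0.   -165.85] q6 -120.8 w 0.577 ff 31.28535568714142
tz [-0.041  0.012  0.027 -0.006] mean [-0.025 -0.014 -0.002] F [ 0.49  0.2  -1.01]
```

Call:
jog_arm:
  angular:
    - [0,0,1]
    - [0,0,1]
    - [0,0,1]
    - [0,0,0]
    - [0,0,0]
  dp:
    - [0,0,0]
    - [0,0,0]
    - [0,0,0]
    - [0,0,0]
    - [0,0,0]
  hand: [1,1,1,1,1]

```text
clock: 15.0
position: [0.5581, -0.0439, 0.0863]
orientation: [180.0, 0.0, -162.8]
contact_force: [-0.1, -0.4, -1.6]
gripper_width: 0.58
finger_force: 31.3
```

```bash
python3 st.py
```

```text
15.15 [ 0.5581 -0.0438  0.0863] [-180.     -0.   -162.85] q6 -123.8 w 0.573 ff 31.285486221313477
tz [ 0.008 -0.033 -0.01  -0.028] mean [ 0.012 -0.01  -0.015] F [ 0.27 -0.09 -0.79]
```

Call:
jog_arm:
  angular:
    - [0,0,1]
    - [0,0,1]
    - [0,0,1]
    - [0,0,0]
    - [0,0,0]
  dp:
    - [0,0,0]
    - [0,0,0]
    - [0,0,0]
    - [0,0,0]
    - [0,0,0]
  hand: [1,1,1,1,1]

```text
clock: 15.65
position: [0.5581, -0.0438, 0.0863]
orientation: [-180.0, 0.0, -159.8]
contact_force: [0.4, -0.1, -1.2]
gripper_width: 0.578
finger_force: 31.3
```

```bash
python3 st.py
```

```text
15.8 [ 0.5581 -0.0438  0.0863] [ 180.     -0.   -159.85] q6 -126.8 w 0.578 ff 31.285722255706787
tz [ 0.008  0.024 -0.013 -0.069] mean [ 0.007  0.012 -0.013] F [ 0.18  0.02 -0.64]
```

Call:
jog_arm:
  angular:
    - [0,0,1]
    - [0,0,1]
    - [0,0,1]
    - [0,0,0]
    - [0,0,0]
  dp:
    - [0,0,0]
    - [0,0,0]
    - [0,0,0]
    - [0,0,0]
    - [0,0,0]
  hand: [1,1,1,1,1]

```text
clock: 16.3
position: [0.5581, -0.0438, 0.0863]
orientation: [180.0, -0.0, -156.8]
contact_force: [-0.3, -0.3, -1.9]
gripper_width: 0.579
finger_force: 31.3
```

```bash
python3 st.py
```

```text
16.45 [ 0.5581 -0.0439  0.0863] [-180.     -0.   -156.85] q6 -129.8 w 0.579 ff 31.28576159477234
tz [ 0.014  0.04   0.064 -0.06 ] mean [-0.022  0.     0.014] F [-0.17 -0.6  -1.28]
```

Call:
jog_arm:
  angular:
    - [0,0,1]
    - [0,0,1]
    - [0,0,1]
    - [0,0,0]
    - [0,0,0]
  dp:
    - [0,0,0]
    - [0,0,0]
    - [0,0,0]
    - [0,0,0]
    - [0,0,0]
  hand: [1,1,1,1,1]

```text
clock: 16.95
position: [0.5581, -0.0438, 0.0863]
orientation: [180.0, -0.0, -153.8]
contact_force: [-1.5, 0.2, -0.3]
gripper_width: 0.577
finger_force: 31.4
```

```bash
python3 st.py
```

```text
17.1 [ 0.5581 -0.0438  0.0863] [ 179.99   -0.   -153.85] q6 -132.8 w 0.58 ff 31.384727954864502
tz [-0.07  -0.107 -0.091 -0.08 ] mean [ 0.131  0.072 -0.087] F [-0.61  0.29 -0.61]
```

Torque has appeared at 71° (tz -0.09). I'll take finer steps.

Call:
jog_arm:
  angular:
    - [0,0,0.4]
    - [0,0,0.3]
    - [0,0,0.3]
    - [0,0,0]
    - [0,0,0]
  dp:
    - [0,0,0]
    - [0,0,0]
    - [0,0,0]
    - [0,0,0]
    - [0,0,0]
  hand: [1,1,1,1,1]

```text
clock: 17.6
position: [0.5581, -0.0439, 0.0863]
orientation: [180.0, -0.0, -152.8]
contact_force: [0.1, 2.5, -1.4]
gripper_width: 0.58
finger_force: 31.4
```

```bash
python3 st.py
```

```text
17.75 [ 0.5581 -0.0438  0.0863] [ 1.7999e+02 -1.0000e-02 -1.5284e+02] q6 -133.8 w 0.579 ff 31.44629180431366
tz [-0.104 -0.139 -0.136 -0.139] mean [ 0.212  0.124 -0.13 ] F [-0.55  1.68 -1.33]
```

Call:
jog_arm:
  angular:
    - [0,0,0.6]
    - [0,0,0.6]
    - [0,0,0.6]
    - [0,0,0]
    - [0,0,0]
  dp:
    - [0,0,0]
    - [0,0,0]
    - [0,0,0]
    - [0,0,0]
    - [0,0,0]
  hand: [1,1,1,1,1]

```text
clock: 18.25
position: [0.5581, -0.0438, 0.0863]
orientation: [180.0, -0.0, -151.0]
contact_force: [-0.7, 1.7, -0.6]
gripper_width: 0.579
finger_force: 31.6
```

```bash
python3 st.py
```

```text
18.4 [ 0.5581 -0.0438  0.0863] [ 179.99    0.   -151.05] q6 -135.6 w 0.58 ff 31.567057371139526
tz [-0.239 -0.23  -0.289 -0.26 ] mean [ 0.276  0.168 -0.255] F [-1.05  1.56 -0.32]
```

The stop is clear at 0.25 N m. I'll ease back 2° to where it was first felt, then lift gently.

Call:
jog_arm:
  angular:
    - [0,0,-1]
    - [0,0,-1]
    - [0,0,0]
    - [0,0,0]
    - [0,0,0]
  dp:
    - [0,0,0]
    - [0,0,0]
    - [0,0,0]
    - [0,0,0.1]
    - [0,0,0.1]
  hand: [1,1,1,1,1]

```text
clock: 18.9
position: [0.558, -0.0439, 0.088]
orientation: [180.0, -0.0, -153.0]
contact_force: [-0.9, 0.7, -4.6]
gripper_width: 0.577
finger_force: 31.9
```

```bash
python3 st.py
```

```text
19.05 [ 0.558  -0.0439  0.0883] [ 1.7999e+02 -2.0000e-02 -1.5304e+02] q6 -133.6 w 0.578 ff 32.286091446876526
tz [-0.108 -0.121 -0.138 -0.084] mean [ 0.129  0.179 -0.113] F [-0.94  0.81 -3.27]
```

Call:
jog_arm:
  angular:
    - [0,0,0]
    - [0,0,0]
    - [0,0,0]
    - [0,0,0]
    - [0,0,0]
  dp:
    - [0,0,0.1]
    - [0,0,0]
    - [0,0,0.1]
    - [0,0,0]
    - [0,0,0]
  hand: [1,1,1,1,1]

```text
clock: 19.55
position: [0.5581, -0.0439, 0.0904]
orientation: [-180.0, -0.0, -153.0]
contact_force: [-2.3, 1.3, -2.3]
gripper_width: 0.573
finger_force: 32.4
```

```bash
python3 st.py
```

```text
19.7 [ 0.5581 -0.0439  0.0904] [-180.      0.   -153.04] q6 -133.6 w 0.578 ff 32.513975501060486
tz [-0.118 -0.071 -0.091 -0.114] mean [ 0.095  0.321 -0.098] F [-2.41  0.78 -2.62]
```

It has risen 4 mm with little force. I'll continue off the neck.

Call:
jog_arm:
  angular:
    - [0,0,0]
    - [0,0,0]
    - [0,0,0]
    - [0,0,0]
    - [0,0,0]
  dp:
    - [0,0,0.4]
    - [0,0,0.6]
    - [0,0,0.8]
    - [0,0,1]
    - [0,0,1]
  hand: [1,1,1,1,1]

```text
clock: 20.2
position: [0.5584, -0.0439, 0.1297]
orientation: [-179.9, 0.1, -153.0]
contact_force: [0.3, -0.0, -0.9]
gripper_width: 0.578
finger_force: 32.8
```

Call:
jog_arm:
  angular:
    - [0,0,0]
    - [0,0,0]
    - [0,0,0]
    - [0,0,0]
    - [0,0,0]
  dp:
    - [0,0,1]
    - [0,0,2]
    - [0,0,2]
    - [0,0,1]
    - [0,0,0]
  hand: [1,1,1,1,1]

```text
clock: 20.7
position: [0.5586, -0.044, 0.1898]
orientation: [-179.9, 0.1, -153.0]
contact_force: [0.6, 0.0, -0.7]
gripper_width: 0.578
finger_force: 32.9
```

```bash
python3 st.py;  python3 -c "
from cell import *;import cv2,numpy as np
cv2.imwrite('pics/w4.png',np.hstack([capture('wrist')['img'][100:480,160:500],capture('scene')['img'][60:440,200:600]]))"
```

```text
20.85 [ 0.5577 -0.0437  0.1874] [ 1.7993e+02 -7.0000e-02 -1.5304e+02] q6 -133.6 w 0.58 ff 32.85273849964142
tz [-0.013  0.033 -0.024  0.004] mean [-0.017 -0.018  0.   ] F [ 0.13  0.11 -0.9 ]
```

View pics/w4.png

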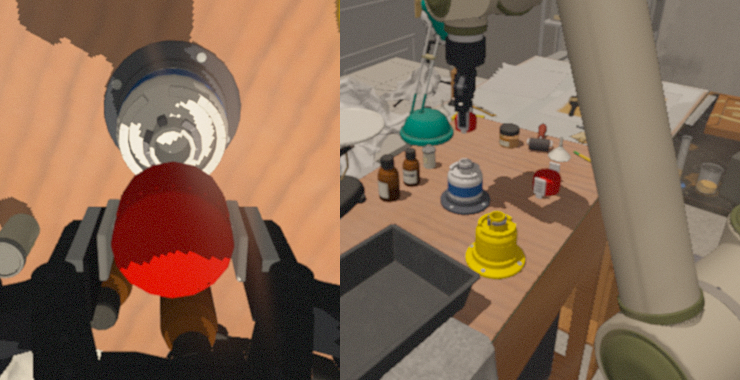

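The cap is held level at (172,230) in the left half and the jar is open below it. Now to the tray centre, about (0.472, 0.318).

Call:
jog_arm:
  angular:
    - [0,0,0]
    - [0,0,0]
    - [0,0,0]
    - [0,0,0]
    - [0,0,0]
  dp:
    - [-1.3,2.5,0]
    - [-1.3,3.6,0]
    - [-1.3,3.6,0]
    - [-1.3,3.6,0]
    - [-1.3,3.6,0]
  hand: [1,1,1,1,1]

```text
clock: 21.45
position: [0.4923, 0.1264, 0.1878]
orientation: [180.0, -0.1, -153.1]
contact_force: [-0.4, 0.9, -0.8]
gripper_width: 0.58
finger_force: 32.9
```

Call:
jog_arm:
  angular:
    - [0,0,0]
    - [0,0,0]
    - [0,0,0]
    - [0,0,0]
    - [0,0,0]
  dp:
    - [-0.5,4,0]
    - [-0.5,4,0]
    - [-0.4,4,0]
    - [-0.4,4,0]
    - [-0.3,3.3,0]
  hand: [1,1,1,1,1]

```text
clock: 21.95
position: [0.4714, 0.3201, 0.1876]
orientation: [180.0, -0.1, -153.0]
contact_force: [0.4, -0.6, -0.8]
gripper_width: 0.58
finger_force: 32.9
```

Call:
jog_arm:
  angular:
    - [0,0,0]
    - [0,0,0]
    - [0,0,0]
    - [0,0,0]
    - [0,0,0]
  dp:
    - [0,0,0]
    - [0,0,0]
    - [0,0,-2]
    - [0,0,-3]
    - [0,0,-3]
  hand: [1,1,1,1,1]

```text
clock: 22.45
position: [0.4725, 0.3169, 0.1075]
orientation: [-180.0, 0.0, -153.1]
contact_force: [0.2, -1.2, -1.1]
gripper_width: 0.575
finger_force: 32.9
```

```bash
python3 st.py; python3 -c "
from cell import *;import cv2,numpy as np
cv2.imwrite('pics/w5.png',np.hstack([capture('wrist')['img'][100:480,100:520],capture('top')['img'][60:440,0:370]]))"
```

```text
22.6 [0.4718 0.3169 0.1073] [ 179.99   -0.22 -153.12] q6 -94.9 w 0.577 ff 32.88008272647858
tz [ 0.035 -0.024  0.036  0.027] mean [-0.021  0.023  0.018] F [-0.6  -0.36 -2.24]
```

View pics/w5.png

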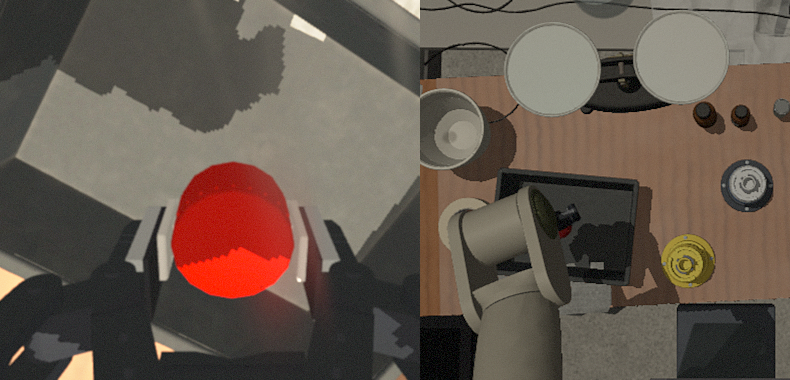

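The cap is over the tray's clear floor, away from the pale patches near the front wall (top-view half (597,265)). I'll descend, slowly at the end.

Call:
jog_arm:
  angular:
    - [0,0,0]
    - [0,0,0]
    - [0,0,0]
    - [0,0,0]
    - [0,0,0]
  dp:
    - [0,0,-2.2]
    - [0,0,-2.2]
    - [0,0,-2.2]
    - [0,0,-1.4]
    - [0,0,-0.5]
  hand: [1,1,1,1,1]

```text
clock: 23.2
position: [0.4726, 0.3181, 0.0236]
orientation: [-180.0, 0.0, -153.1]
contact_force: [-0.5, -0.2, -0.0]
gripper_width: 0.577
finger_force: 32.9
```

Call:
jog_arm:
  angular:
    - [0,0,0]
    - [0,0,0]
    - [0,0,0]
    - [0,0,0]
    - [0,0,0]
  dp:
    - [0,0,0]
    - [0,0,-0.1]
    - [0,0,-0.1]
    - [0,0,-0.1]
    - [0,0,-0.1]
  hand: [1,1,1,1,1]

```text
clock: 23.7
position: [0.4723, 0.3182, 0.0196]
orientation: [-180.0, 0.0, -153.0]
contact_force: [0.6, 0.3, -1.1]
gripper_width: 0.578
finger_force: 32.9
```

```bash
python3 st.py
```

```text
23.85 [0.4721 0.3181 0.0193] [ 180.     -0.   -153.04] q6 -94.9 w 0.58 ff 32.87406027317047
tz [-0.029  0.038  0.022  0.03 ] mean [ 0.024 -0.009  0.015] F [-0.1  -0.23 -0.7 ]
```

Call:
jog_arm:
  angular:
    - [0,0,0]
    - [0,0,0]
    - [0,0,0]
    - [0,0,0]
    - [0,0,0]
  dp:
    - [0,0,-0.1]
    - [0,0,-0.1]
    - [0,0,-0.1]
    - [0,0,-0.05]
    - [0,0,-0.05]
  hand: [1,1,1,1,1]

```text
clock: 24.35
position: [0.4721, 0.3182, 0.0153]
orientation: [-180.0, -0.0, -153.0]
contact_force: [0.5, -0.2, -1.0]
gripper_width: 0.58
finger_force: 32.9
```

```bash
python3 st.py
```

```text
24.5 [0.4721 0.3181 0.0153] [ 180.     -0.   -153.04] q6 -94.9 w 0.578 ff 32.87459850311279
tz [ 0.013  0.035 -0.018  0.004] mean [-0.003 -0.011  0.008] F [-0.09 -0.19 -0.95]
```

Call:
jog_arm:
  angular:
    - [0,0,0]
    - [0,0,0]
    - [0,0,0]
    - [0,0,0]
    - [0,0,0]
  dp:
    - [0,0,-0.05]
    - [0,0,-0.05]
    - [0,0,-0.05]
    - [0,0,-0.05]
    - [0,0,0]
  hand: [1,1,1,1,1]

```text
clock: 25.0
position: [0.4721, 0.3181, 0.0133]
orientation: [-180.0, -0.0, -153.0]
contact_force: [0.5, 0.1, -0.2]
gripper_width: 0.577
finger_force: 32.9
```

```bash
python3 st.py
```

```text
25.15 [0.4722 0.3181 0.0133] [-180.      0.   -153.04] q6 -94.9 w 0.576 ff 32.874636054039
tz [ 0.05  -0.045 -0.01  -0.045] mean [-0.004  0.018 -0.013] F [ 0.25 -0.21 -0.68]
```

Call:
jog_arm:
  angular:
    - [0,0,0]
    - [0,0,0]
    - [0,0,0]
    - [0,0,0]
    - [0,0,0]
  dp:
    - [0,0,-0.05]
    - [0,0,-0.05]
    - [0,0,-0.05]
    - [0,0,0]
    - [0,0,0]
  hand: [1,1,1,1,1]

```text
clock: 25.65
position: [0.4722, 0.3182, 0.0121]
orientation: [-180.0, 0.0, -153.0]
contact_force: [-1.5, -1.0, 5.4]
gripper_width: 0.574
finger_force: 33.3
```

```bash
python3 st.py
```

```text
25.8 [0.4722 0.3182 0.0121] [-1.8000e+02  2.0000e-02 -1.5304e+02] q6 -94.9 w 0.578 ff 33.4375923871994
tz [-0.061 -0.031 -0.006  0.011] mean [-0.179  0.243 -0.022] F [-1.59 -0.74  5.54]
```

It is on the floor (5.5 N). I'll release gently and withdraw straight up.

Call:
jog_arm:
  angular:
    - [0,0,0]
    - [0,0,0]
    - [0,0,0]
    - [0,0,0]
    - [0,0,0]
  dp:
    - [0,0,0]
    - [0,0,0]
    - [0,0,0]
    - [0,0,0]
    - [0,0,0]
  hand: [0.38,0.34,0.3,0.26,0.22]
  grip_force: 20

```text
clock: 26.3
position: [0.4722, 0.3182, 0.0118]
orientation: [-180.0, 0.0, -153.0]
contact_force: [-0.5, 0.3, 0.4]
gripper_width: 0.78
finger_force: 0.0
```

Call:
jog_arm:
  angular:
    - [0,0,0]
    - [0,0,0]
    - [0,0,0]
    - [0,0,0]
    - [0,0,0]
  dp:
    - [0,0,0]
    - [0,0,0]
    - [0,0,0]
    - [0,0,0]
    - [0,0,0]
  hand: [0.15,0.1,0.05,0,0]

```text
clock: 26.8
position: [0.4721, 0.3181, 0.0118]
orientation: [-180.0, 0.0, -153.0]
contact_force: [-0.7, 0.3, -0.3]
gripper_width: 1.001
finger_force: 0.0
```

```bash
python3 st.py
```

```text
26.95 [0.4721 0.3181 0.0118] [ 180.     -0.   -153.04] q6 -94.9 w 1.0 ff 0.0
tz [-0.032  0.005  0.043  0.041] mean [0.004 0.037 0.014] F [-0.08  0.25 -0.5 ]
```

Call:
jog_arm:
  angular:
    - [0,0,0]
    - [0,0,0]
    - [0,0,0]
    - [0,0,0]
    - [0,0,0]
  dp:
    - [0,0,1]
    - [0,0,2]
    - [0,0,4]
    - [0,0,4]
    - [0,0,4]
  hand: [0,0,0,0,0]

```text
clock: 27.45
position: [0.4718, 0.3181, 0.1642]
orientation: [-180.0, 0.0, -153.0]
contact_force: [0.9, 0.0, 0.8]
gripper_width: 0.997
finger_force: 0.0
```

Call:
jog_arm:
  angular:
    - [0,0,0]
    - [0,0,0]
    - [0,0,0]
    - [0,0,0]
    - [0,0,0]
  dp:
    - [0,0,4]
    - [0,0,1]
    - [0,0,0]
    - [0,0,0]
    - [0,0,0]
  hand: [0,0,0,0,0]

```text
clock: 27.95
position: [0.4715, 0.3179, 0.2102]
orientation: [180.0, -0.2, -153.0]
contact_force: [0.3, -0.3, 0.5]
gripper_width: 1.001
finger_force: 0.0
```

```bash
python3 -c "
from cell import *;import cv2,numpy as np
from h import *
s=get_state();c=capture('wrist');T=wristT(s,c);print(s['clock'],s['position'])
for b in blobs(red(c['img'])): print(b,onz(c,b[1],.031,T))
cv2.imwrite('pics/w6.png',np.hstack([c['img'][40:420,100:520],capture('scene')['img'][100:480,90:460]]))"
```

```text
27.95 [0.47154615 0.31786495 0.21016356]
([307, 180, 51, 58, 2397], array([331.97288277, 208.67334168])) [0.46921771 0.31529733 0.031     ]
```

View pics/w6.png

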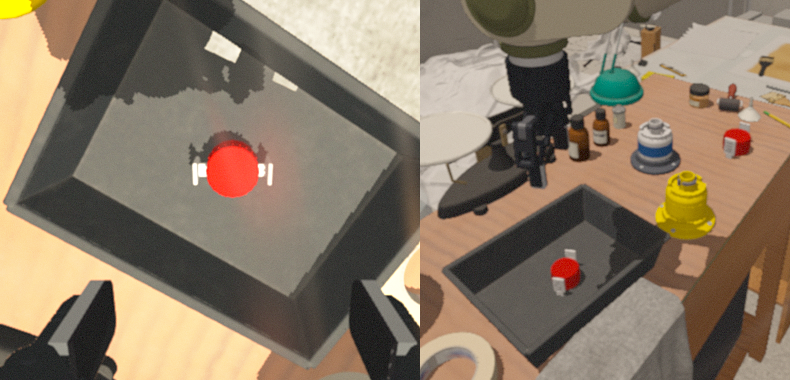

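The cap stands upright on the tray floor, at (232,168) in the left half, with its tabs sprung back out and the hand clear. Everything else is where it stood.

```bash
python3 -c "
from cell import *
print(job_done())"
```

```text
the job is handed in; nothing more can be done
None
```

The jar is open: I turned the cap about 74° to its stop (0.25 N m), lifted it off, and set it upright on the tray floor. The job was handed in at about 28 s.

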